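# Knock a brass stamp insert out of its holder on a knock-out post

## Robot

A 6-joint arm with a two-finger parallel gripper is mounted at the origin on the work surface. World frame = base frame: x ahead of the robot, y to its left, z up, the work surface at z = 0. Lengths are in m, angles in rad, forces in N, time in s.
With the tool pointing down it reaches from about 0.35 to 0.8 m from the base axis. Payload 7.3 kg.
Tool frame: the origin (TCP) lies at the very end of the fingers, on their centre line; the grasp point (between the pads) lies 19 mm behind it (arm.grip_depth is the distance from the TCP to the grasp point, in m); z points along the fingers, y is the line along which they close (so a half turn about z gives the same grasp; the last joint's range is limited). The gripper opens to 85 mm and grips with 20 to 120 N. Pads are 22 mm wide; open, the fingers measure 114 mm over their backs; the gripper's body (76 mm by 85 mm) begins 54 mm behind the grasp point. The pads swing forward as they close: fully open they stand 13 mm farther back than shut.
Start: joints at [-1.256, 0.342, 1.524, -0, 1.275, -0.146], TCP at [0.233, -0.47, 0.231] pointing down, gripper open.
Joint ranges: [-2.53, 2.53], [-0.77, 2.02], [0.04, 2.7], [-1, 4.14], [0.28, 2.66], [-3.11, 3.11]. Speed limits (rad/s): [2.57, 2.57, 3.14, 3.14, 3.14, 3.14].

## Interface

Orientations are given as a 3x3 rotation matrix whose columns are the frame's x, y, z axes.
In Python, from plant import arm, cams gives the robot as it stands.
- The arm moves only by the tool step_arm, never from a script. Its arguments are lists of equal length, an entry for each row: "travel": the shift along the tool's x, y, z in mm, a list of three; "dr": the turn, a rotation vector about the tool's x, y, z in rad, a list of three; "claw": the opening, from 0 (shut) to 1 (fully open). In form: {"travel": [[dx, dy, dz], ...], "dr": [[wx, wy, wz], ...], "claw": [claw, ...]}. A call has 1 to 10 rows; each row is the pose to reach, as a shift and turn from the pose commanded when the call began, along the tool's axes at that moment; what a row does not reach only later rows make up. A row lasts 1/8 s, in which the tool goes at most 62.5 mm and 10.7 degrees, less where a joint would pass 70% of its speed; a pose out of reach is approached as far as the arm can. A call with a gripper value outside its range is refused whole. The fingers move at their own pace and stop on an object; "grip_force" is the grip in N (left out, the last holds). Time passes only in rows, so rows that repeat a pose let the fingers close. It gives the time, the measured TCP pose, the force, the opening and the grip force at its end, in the units of the state.
- arm.get_obs(): the state, without advancing time (a new reading comes with each control period).
- cams.grab_frame(name): name is "side" or "top"; returns the picture (480x640x3 uint8, red, green, blue); there is no depth.
- cams.camera_params(name): a dict with "fx", "fy", "cx", "cy" (pixels), "R" (3x3) and "t" (3): a world point X has camera coordinates R X + t. Camera axes: x right, y down, z forward; pixel columns grow to the right and rows downward; lengths in m; the calibration is good to about 2 mm. A picture is of the moment at which its call begins. camera_params takes no time and is no camera call.
- arm.close_job(): hands the job in; it is judged then, once.
The state is a dict: "time_s": time; "joints": joint angles; "qd": joint speeds; "joint_efforts": joint torques, N m; "position": TCP position; "tool_rot": TCP orientation; "wrist_force": force on the tool from outside, world axes, zero at the start; "torque": the same for the moment, N m; "gripper_width": finger opening in m; "grip_force": force on a finger pad.
Only numpy, scipy, OpenCV 4.12 (cv2) and the standard library are available. Lean on these libraries where they do the work, as an engineer would, in place of code of your own. Each camera call takes 0.05 s, during which the arm holds its last target. There are 200 camera calls.

## Task

The brass stamp insert is stuck below the rim of its wooden holder: pick up the holder, lower it upright over the upright post of the knock-out stand so that the post enters the access hole underneath, and press it gently down (never more than about 35 newtons) until the holder sits flat on the stand's rubber strips and the insert has been poked up out of its pocket. Then take the loosened insert and set it down gently, without dropping it, pattern up, on the cork mat, leaving the holder on the stand and the other things on the table where they are.

Things in the scene. Friction and masses are not known exactly. Their poses are not given: they have to be found in the camera images.
- holder_mid (a point): Centre (half-way up, 17 mm above the underside) of the loose stamp holder: a pale wooden block 120 mm long (its x), 58 mm wide (its y), 34 mm high, about 0.26 kg. It starts flat on the table, pocket up, with the insert in it. Grip it across its width.
- holder_hole (a point): Centre of the access hole at the holder's underside (17 mm below holder_mid): a round hole 19 mm in diameter, with a slight 1 mm chamfer, through the 8 mm floor of the pocket, straight below the middle of the insert. It cannot be seen from above.
- insert_mid (a point): Centre (half-way up) of the loose brass stamp insert, a square block 36 by 36 mm and 22 mm high with dark dots on its top, about 0.16 kg. It starts on the pocket's floor with its top 4 mm below the holder's rim, so it cannot be gripped there.
- stand: Knock-out stand fixed to the table: a green base 160 mm (x) by 110 mm (y), origin at the centre of its underside, z up. Above it a grey plate 150 by 100 mm on stiff rubber buffers carries two black rubber strips (30 mm wide, centred at x -41 and +41 mm) that the holder comes to rest on, their tops 30 mm above the table. A round steel post rises from the plate.
- stand_top (a point): Middle of the plate at the height of the strips' tops, 30 mm above the table. The post, 16 mm in diameter, tip edge chamfered 1 mm, rises 32 mm above this height. It stands off-centre on a flat brass disc clamped at an unknown angle: its axis is 7 mm from this point, in any direction, so its place must be seen or felt for. It does not shift.
- mat: Cork mat 110 by 110 mm, 5 mm thick, fixed on the table, origin at the centre of its underside; the insert goes on it.
- insert: The same brass insert; origin at the centre of its underside, z up out of its pattern face. With the holder flat on the strips the post reaches 32 mm up into it, so that the insert stands loose on the post, its upper 20 mm above the holder's rim.
- holder: The same holder, origin at the centre of its underside, z up. Its top has a central square pocket, 38 by 38 mm and 26 mm deep. Two sprung black rubber pads in the pocket's x walls grip the insert, which slides up only when pushed with about 6 to 11 N. The pads end 26 mm above the underside: an insert raised above them is loose.
- spare_mid (a point): Centre of a bystander: a loose aluminium insert, 36 by 36 by 22 mm, with a dark cross on its top. Leave it.
- jar_green: Bystander: a loose green glass jar, 60 mm in diameter and 85 mm high, origin at the centre of its underside. Leave it.
- jar_amber: Bystander: a loose amber glass jar, 60 mm in diameter and 85 mm high, origin at the centre of its underside. Leave it.
- bowl: Bystander: a loose terracotta bowl, 110 mm in diameter and 50 mm high, origin at the centre of its underside. Leave it.
- plate (a joint): How far the stand's plate, with strips and post, has sunk on its buffers, in m: 0 unloaded. It starts to give at about 3 N, then 5 N per mm, and stops hard after 9 mm.
- modeller: Bystander: a loose spatula, 190 mm long, lying flat. Leave it.
- rib: Bystander: a loose dark wooden rib, 100 by 50 by 6 mm, lying flat, origin at the centre of its underside. Leave it.

How it is judged:
On the way, in this order (a step that is already met when the one before it is completed fails the run):
1. the holder is over the stand with the post in its access hole (z of holder_hole in the frame of stand_top below 0.029 m and horizontal distance between holder_hole and stand_top below 0.014 m and angle between holder's own z axis and vertical below 0.15 rad), for 0.05 s.
2. the holder is flat on the stand's strips and the insert stands on the post, poked up out of its pocket (z of holder_hole in the frame of stand_top below 0.003 m and horizontal distance between holder_hole and stand_top below 0.014 m and angle between holder's own z axis and vertical below 0.06 rad and z of insert in the frame of holder above 0.028 m and horizontal distance between insert and holder below 0.006 m and contact force between insert and stand above 0.3 N), for 0.1 s.
At the end, for the whole second after the job is handed in: The insert stands at rest, pattern up (0.1 rad), on the cork mat, within 45 mm of its centre along each side; the holder lies at rest flat on the stand's strips (within 3 mm and 0.06 rad), its hole over the post (within 14 mm of the plate's middle) (z of insert in the frame of mat between 0.003 and 0.008 m and x of insert in the frame of mat between -0.045 and 0.045 m and y of insert in the frame of mat between -0.045 and 0.045 m and angle between insert's own z axis and vertical below 0.1 rad and linear speed of each of insert, holder below 0.02 m/s and z of holder_hole in the frame of stand_top below 0.003 m and horizontal distance between holder_hole and stand_top below 0.014 m and angle between holder's own z axis and vertical below 0.06 rad); the robot touches nothing.
It fails at once if the holder is pressed on the stand or its post with more than 35 N (contact force between holder and stand above 35 N).
It fails at once if the insert is pushed by the post with more than 35 N (contact force between insert and stand above 35 N).
It fails at once if the insert is dropped on the mat (faster than 0.35 m/s less than 15 mm above it) (linear speed of insert above 0.35 m/s and z of insert in the frame of mat below 0.02 m and horizontal distance between insert and mat below 0.08 m).
It fails at once if a bystander (spare insert, jar, bowl, spatula or rib) is moved more than 25 mm (distance of any of spare_mid, jar_green, jar_amber, bowl, modeller, rib from where it was at the start of the episode above 0.025 m).
It also fails if it takes over 72 s, if anything falls off the work surface, if the arm or the gripper's body presses on something with over 40 N, if the wrist force passes 120 N, or if a joint passes its speed limit or range.

## Working session

There is one attempt and no reset: what is moved stays moved. The work goes in short steps, Python scripts to look and compute and a tool call to move; the robot and the scene stay as the last step left them, time stands still between calls to the robot, and variables do not carry over. Pictures are saved under pics/ and viewed, at most 10 in all, crops included, and the job is handed in when it is done.

Besides the shell and the picture viewer there is one more tool, called after "Emit:" by a JSON object that holds its "op" and its "data". step_arm: Moves the arm, as the interface text tells. Its arguments: {"type":"object","properties":{"travel":{"type":"array"},"dr":{"type":"array"},"claw":{"type":"array"},"grip_force":{"type":"number"}},"required":["travel","dr","claw"]}

```bash
mkdir -p pics; ls
cat > h.py <<'E'
import numpy as np, cv2
from plant import arm, cams
def grab(n,name=None):
    im=cv2.cvtColor(cams.grab_frame(n),cv2.COLOR_RGB2BGR)
    if name: cv2.imwrite('pics/'+name,im)
    return im
def ray(n,uv):
    p=cams.camera_params(n);R=np.array(p['R']);t=np.array(p['t'])
    d=R.T@np.array([(uv[0]-p['cx'])/p['fx'],(uv[1]-p['cy'])/p['fy'],1.])
    return -R.T@t,d/np.linalg.norm(d)
def onz(n,uv,z):
    c,d=ray(n,uv);return c+d*(z-c[2])/d[2]
def two(uvt,uvs):
    a,d=ray('top',uvt);b,e=ray('side',uvs)
    s=np.linalg.lstsq(np.c_[d,-e],b-a,rcond=None)[0]
    p,q=a+s[0]*d,b+s[1]*e
    return (p+q)/2,np.linalg.norm(p-q)
def proj(n,X):
    p=cams.camera_params(n);c=np.array(p['R'])@X+np.array(p['t'])
    return np.array([p['fx']*c[0]/c[2]+p['cx'],p['fy']*c[1]/c[2]+p['cy']])
E
python3 - <<'E'
from h import *
np.set_printoptions(precision=3,suppress=True)
for n in('top','side'):
    grab(n,n+'0.png');p=cams.camera_params(n);print(n,p['fx'],ray(n,(320,240)))
o=arm.get_obs();print(o)
E
```

```text
pics
top 477.5868472380448 (array([ 0.517, -0.005,  1.058]), array([ 0.088, -0.004, -0.996]))
side 524.6568768486193 (array([0.499, 0.728, 0.785]), array([ 0.087, -0.717, -0.692]))
{'time_s': 0.1, 'joints': array([-1.256,  0.343,  1.525,  0.   ,  1.275, -0.146]), 'qd': array([ 0.002, -0.002, -0.001,  0.001, -0.001,  0.001]), 'joint_efforts': array([  0.003, -43.445, -24.649,  -0.   ,   0.005,   0.   ]), 'position': array([ 0.233, -0.47 ,  0.231]), 'tool_rot': array([[ 0.896,  0.445, -0.   ],
       [ 0.445, -0.896,  0.001],
       [ 0.   , -0.001, -1.   ]]), 'wrist_force': array([-0.11 ,  0.471,  1.037]), 'torque': array([-0.031, -0.009,  0.003]), 'grip_force': 0.0, 'gripper_width': 0.08539961839577255}
```

View pics/top0.png

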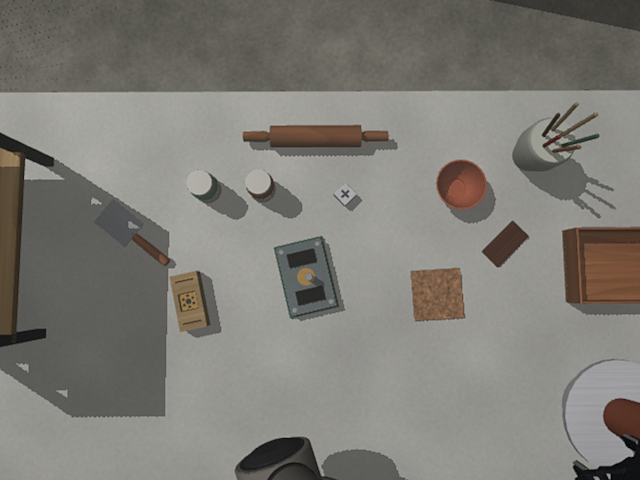

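View pics/side0.png

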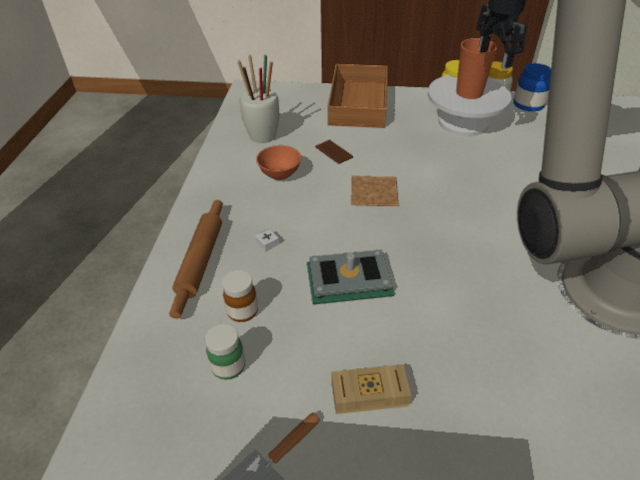

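The top view shows the holder at about (189,301), the stand at (306,277) with its post tip near (313,275), the mat at (438,294) and the spare at (345,195). In the side view the holder is at (371,389), the stand at (350,275) and the mat at (374,190). I'll zoom in and segment next.

Run:
```python
from h import *
t=cv2.imread('pics/top0.png');s=cv2.imread('pics/side0.png')
def z(im,x,y,w,h,k=5): return cv2.resize(im[y:y+h,x:x+w],(w*k,h*k),interpolation=cv2.INTER_CUBIC)
o=np.zeros((600,800,3),np.uint8)
def put(p,x,y): o[y:y+p.shape[0],x:x+p.shape[1]]=p
put(z(t,265,228,80,60),0,0);put(z(s,302,245,80,60)[:, :400],400,0)
put(z(t,160,260,60,60),0,300);put(z(s,325,360,95,60),310,300)
cv2.imwrite('pics/z0.png',o)
def show(n,im,roi,lo,hi):
    x,y,w,h=roi;m=cv2.inRange(cv2.cvtColor(im[y:y+h,x:x+w],cv2.COLOR_BGR2HSV),lo,hi)
    for c in sorted(cv2.findContours(m,0,2)[0],key=cv2.contourArea)[-3:]:
        M=cv2.moments(c)
        if M['m00']<15: continue
        b=cv2.boxPoints(cv2.minAreaRect(c))+[x,y]
        print(n,M['m00'],M['m10']/M['m00']+x,M['m01']/M['m00']+y,b.round(1).tolist())
show('holdT',t,(160,260,60,80),(10,40,110),(30,255,255))
show('holdS',s,(325,360,95,60),(10,40,110),(30,255,255))
show('stripT',t,(265,228,80,100),(0,0,0),(180,255,42))
show('stripS',s,(302,245,100,65),(0,0,0),(180,255,42))
show('matT',t,(400,255,80,80),(5,60,60),(25,255,255))
show('matS',s,(340,165,70,50),(5,60,60),(25,255,255))
```

```text
holdT 1465.0 187.49419795221843 301.1552901023891 [[168.6, 275.7], [195.5, 270.5], [206.4, 326.4], [179.5, 331.7]]
holdS 3154.0 370.06959416613824 388.5081906573663 [[329.8, 370.7], [407.0, 362.8], [411.4, 406.0], [334.3, 413.9]]
stripT 17.5 301.8285714285714 261.9047619047619 [[293.6, 262.2], [308.8, 254.6], [311.8, 260.6], [296.6, 268.2]]
stripT 292.0 309.74657534246575 294.94577625570776 [[295.8, 292.1], [321.2, 285.7], [324.3, 298.2], [298.9, 304.5]]
stripS 287.5 328.8440579710145 271.99884057971013 [[319.7, 262.1], [334.1, 259.6], [337.8, 281.9], [323.4, 284.3]]
stripS 294.5 369.8330503678551 267.81890209394453 [[359.5, 258.1], [373.7, 254.3], [380.1, 277.7], [365.9, 281.6]]
matT 2381.0 437.0365392692146 294.16757664846705 [[410.5, 270.7], [460.4, 267.0], [464.1, 317.2], [414.1, 320.9]]
matS 1289.0 373.71437807085596 190.6980863718645 [[351.0, 176.0], [398.0, 176.0], [398.0, 205.0], [351.0, 205.0]]
```

View pics/z0.png

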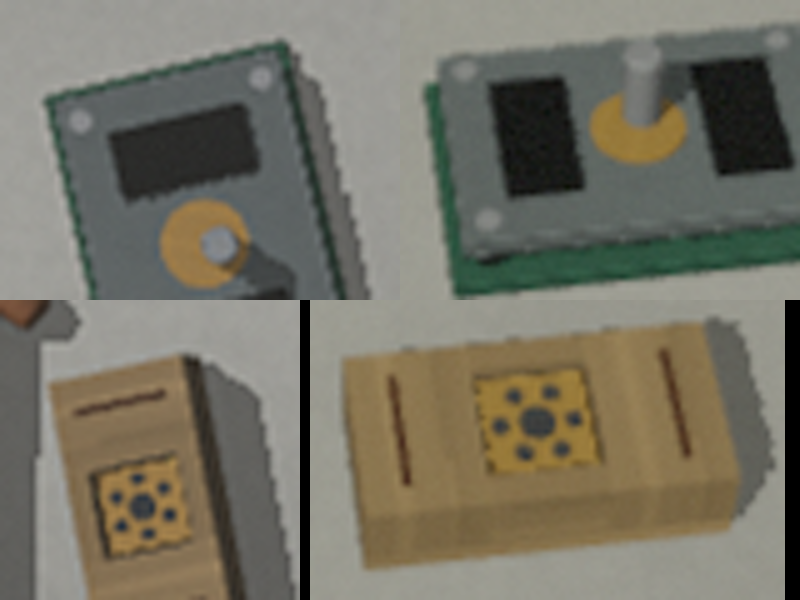

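The zoomed crops show the post tip at top (308.2,276.6) and side (350.3,254.8), and the insert's centre dot at top (188,301.1) and side (370.3,384). The brass disc and the two strips are clear in both.

Run:
```python
from h import *
np.set_printoptions(precision=4,suppress=True)
print('insert top',two((188,301.1),(370.3,384)))
print('post tip',two((308.2,276.6),(350.3,254.8)))
print('mat',two((437,294.2),(373.7,190.7)))
s1=two((301.8,258.6),(328.6,271.9));s2=two((309.9,295),(370,267.9)) 
print('strips',s1,s2,(s1[0]+s2[0])/2)
print('strip side z30',onz('side',(328.7,272),.03),onz('side',(369.9,267.9),.03),'top',onz('top',(309.9,295),.03))
b=[onz('top',p,.034) for p in [(168.6,275.7),(195.5,270.5),(206.4,326.4),(179.5,331.7)]]
print('holder',np.mean(b,0),[np.linalg.norm(b[i]-b[(i+1)%4]) for i in range(4)]);d=b[1]-b[2];print('long ang deg',np.degrees(np.arctan2(d[1],d[0])))
b=[onz('side',p,.034) for p in [(329.5,372),(401,364)]];d=b[0]-b[1];print('long ang side',np.degrees(np.arctan2(d[1],d[0])))
for a in ('side',):
    d=onz('side',(328.7,272),.03)-onz('side',(369.9,267.9),.03);print('stand ang',np.degrees(np.arctan2(d[1],d[0])))
d=onz('top',(301.8,258.6),.03)-onz('top',(309.9,295),.03);print(np.degrees(np.arctan2(d[1],d[0])))
b=[onz('top',p,.005) for p in [[410.5, 270.7], [460.4, 267.0], [464.1, 317.2], [414.1, 320.9]]];d=b[0]-b[3];print('mat',np.mean(b,0),np.degrees(np.arctan2(d[1],d[0])))
```

```text
insert top (array([0.4778, 0.2731, 0.031 ]), np.float64(0.0013455805926775844))
post tip (array([0.5279, 0.0161, 0.0641]), np.float64(0.0013271986317318703))
mat (array([ 0.4886, -0.2657,  0.0016]), np.float64(0.0009483034247891763))
strips (array([0.5679, 0.0306, 0.0271]), np.float64(0.00017288971597990535)) (array([0.4886, 0.0134, 0.0282]), np.float64(0.002191317309210617)) [0.5283 0.022  0.0277]
strip side z30 [0.5675 0.0335 0.03  ] [0.4877 0.015  0.03  ] top [0.4897 0.0134 0.03  ]
holder [0.4789 0.2734 0.034 ] [np.float64(0.058129644450378784), np.float64(0.1207667988505929), np.float64(0.05756863380616848), np.float64(0.12083639648186806)]
long ang deg 12.002282289107859
long ang side 12.685659491179326
stand ang 13.050455989432141
12.397338776128361
mat [ 0.4899 -0.2655  0.005 ] 2.8069089749797547
```

Emit:
{"op": "step_arm", "data": {"travel": [[50,-33,0],[100,-66,0],[150,-98,0],[200,-131,0],[250,-164,0],[300,-196,0],[359,-235,0],[400,-300,0],[440,-360,0],[470,-420,0]], "dr": [[0,0,0.03],[0,0,0.06],[0,0,0.1],[0,0,0.13],[0,0,0.16],[0,0,0.2],[0,0,0.22],[0,0,0.246],[0,0,0.246],[0,0,0.246]], "claw": [1,1,1,1,1,1,1,1,1,1]}}

```text
time_s: 1.35
position: [0.4661, 0.0811, 0.231]
tool_rot: [[0.977, 0.213, -0.0], [0.213, -0.977, -0.0], [-0.0, 0.0, -1.0]]
wrist_force: [0.9, 0.0, 0.3]
gripper_width: 0.0855
grip_force: 0.0
```

```bash
cat >> h.py <<'E'
def to(X,ang,z):
    o=arm.get_obs();R=o['tool_rot'];p=o['position']
    d=R.T@(np.array([X[0],X[1],z])-p)*1e3
    a=np.degrees(np.arctan2(R[1,0],R[0,0]))
    print('pos',p.round(4),'ang',a.round(2),'tilt',R[:,2].round(4),'F',o['wrist_force'].round(1),'q',o['joints'].round(2),'w',round(o['gripper_width'],4),'t',o['time_s'])
    print('travel',d.round(1),'wz',np.radians(a-ang).round(4))
E
python3 - <<'E'
from h import *
to((.478,.273),12.4,.12)
E
```

```text
pos [0.4661 0.0811 0.231 ] ang 12.3 tilt [-2.e-04 -1.e-04 -1.e+00] F [0.9 0.  0.3] q [ 0.01  0.25  1.66 -0.    1.23  1.37] w 0.0855 t 1.35
travel [  52.6 -185.   111. ] wz -0.0017
```

Emit:
{"op": "step_arm", "data": {"travel": [[30,-60,30],[53,-120,60],[53,-150,100],[53,-150,111],[53,-150,111],[53,-150,111]], "dr": [[0,0,0],[0,0,0],[0,0,0],[0,0,0],[0,0,0],[0,0,0]], "claw": [1,1,1,1,1,1]}}

```text
time_s: 2.1
position: [0.4869, 0.236, 0.1215]
tool_rot: [[0.977, 0.212, 0.002], [0.212, -0.977, 0.0], [0.002, 0.0, -1.0]]
wrist_force: [0.4, -0.1, 0.8]
gripper_width: 0.0847
grip_force: 0.0
```

Run:
```python
from h import *
to((.478,.273),12.4,.011)
```

```text
pos [0.4869 0.236  0.1215] ang 12.23 tilt [ 2.1e-03  3.0e-04 -1.0e+00] F [ 0.4 -0.1  0.8] q [ 0.31  0.48  1.63 -0.    1.02  1.67] w 0.0847 t 2.1
travel [ -1.1 -38.1 110.5] wz -0.003
```

Emit:
{"op": "step_arm", "data": {"travel": [[-1,-38,0],[-1,-38,30],[-1,-38,60],[-1,-38,60],[-1,-38,60]], "dr": [[0,0,0],[0,0,0],[0,0,0],[0,0,0],[0,0,0]], "claw": [1,1,1,1,1]}}

```text
time_s: 2.72
position: [0.4782, 0.2735, 0.0621]
tool_rot: [[0.977, 0.212, 0.003], [0.212, -0.977, 0.001], [0.003, -0.0, -1.0]]
wrist_force: [0.2, -0.3, -0.5]
gripper_width: 0.0856
grip_force: 0.0
```

Run:
```python
from h import *
to((.478,.273),12.4,.011)
s=grab('side');t=grab('top')
cv2.imwrite('pics/g1.png',np.hstack([cv2.resize(s[320:440,300:430],(400,370)),cv2.resize(t[240:360,130:260],(400,370))]))
```

```text
pos [0.4782 0.2735 0.0621] ang 12.24 tilt [ 0.0027  0.001  -1.    ] F [ 0.2 -0.3 -0.5] q [ 0.38  0.58  1.66 -0.    0.9   1.74] w 0.0856 t 2.725
travel [-0.5  0.5 51.1] wz -0.0028
```

View pics/g1.png

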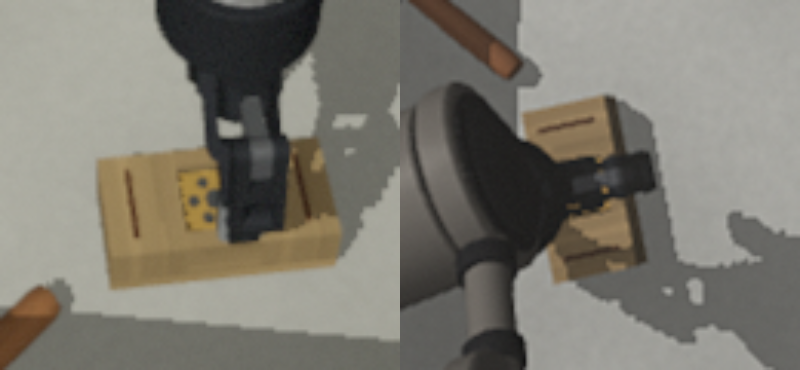

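The fingers straddle the holder around the insert, so I'll descend and close.

Emit:
{"op": "step_arm", "data": {"travel": [[0,0,30],[0,0,50],[0,0,51],[0,0,51],[0,0,51],[0,0,51],[0,0,51],[0,0,51]], "dr": [[0,0,0],[0,0,0],[0,0,0],[0,0,0],[0,0,0],[0,0,0],[0,0,0],[0,0,0]], "claw": [1,1,1,1,0.6,0.5,0.5,0.5], "grip_force": 50}}

```text
time_s: 3.82
position: [0.4775, 0.274, 0.0105]
tool_rot: [[0.977, 0.213, 0.002], [0.213, -0.977, 0.001], [0.002, -0.0, -1.0]]
wrist_force: [-1.0, -0.8, 5.8]
gripper_width: 0.0569
grip_force: 55.0
```

Emit:
{"op": "step_arm", "data": {"travel": [[0,0,-20],[0,0,-60],[0,0,-100],[-1,40,-100],[-2,90,-100],[-3,140,-100],[-4,190,-100],[-6,240,-100],[-6,262,-100],[-6,262,-100]], "dr": [[0,0,0],[0,0,0],[0,0,0],[0,0,0],[0,0,0],[0,0,0],[0,0,0],[0,0,0],[0,0,0],[0,0,0]], "claw": [0.5,0.5,0.5,0.5,0.5,0.5,0.5,0.5,0.5,0.5]}}

```text
time_s: 5.08
position: [0.5268, 0.015, 0.1091]
tool_rot: [[0.978, 0.21, -0.001], [0.21, -0.978, -0.0], [-0.001, -0.0, -1.0]]
wrist_force: [-1.7, 0.3, -3.1]
gripper_width: 0.0568
grip_force: 55.1
```

Emit:
{"op": "step_arm", "data": {"travel": [[0,0,5],[0,0,10],[0,0,10],[0,0,10]], "dr": [[0,0,0],[0,0,0],[0,0,0],[0,0,0]], "claw": [0.5,0.5,0.5,0.5]}}

```text
time_s: 5.58
position: [0.5268, 0.017, 0.0992]
tool_rot: [[0.977, 0.214, -0.0], [0.214, -0.977, -0.0], [-0.0, 0.0, -1.0]]
wrist_force: [-0.0, -0.2, -3.3]
gripper_width: 0.0571
grip_force: 55.1
```

Run:
```python
from h import *
to((.5275,.0165),12.8,.08)
s=grab('side');t=grab('top')
cv2.imwrite('pics/s2.png',s);cv2.imwrite('pics/t2.png',t)
cv2.imwrite('pics/g2.png',np.hstack([cv2.resize(s[190:310,290:410],(400,400),interpolation=2),cv2.resize(t[220:340,240:360],(400,400),interpolation=2)]))
```

```text
pos [0.5268 0.017  0.0992] ang 12.35 tilt [-1.e-04 -1.e-04 -1.e+00] F [-0.  -0.2 -3.3] q [-0.11  0.49  1.7  -0.    0.96  1.24] w 0.0571 t 5.575
travel [ 0.6  0.6 19.2] wz -0.0078
```

View pics/g2.png

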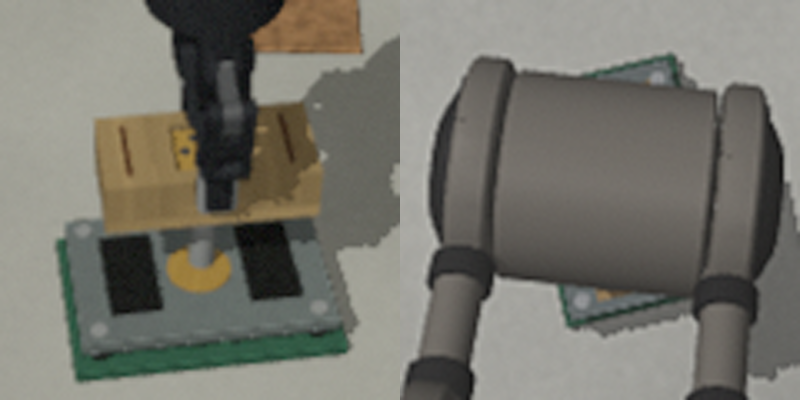

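The side view shows the held holder hovering level above the post. Its front bottom corners are at side pixels (322.1,259.3) and (386.3,254.2), and the post is below it near (351,262). The arm hides the top view.

Run:
```python
from h import *
np.set_printoptions(precision=4,suppress=True)
def hull(im,roi):
    x,y,w,h=roi;m=cv2.inRange(cv2.cvtColor(im[y:y+h,x:x+w],cv2.COLOR_BGR2HSV),(10,45,70),(30,255,255))
    m=cv2.morphologyEx(m,cv2.MORPH_OPEN,np.ones((3,3)))
    c=max(cv2.findContours(m,0,1)[0],key=cv2.contourArea)[:,0]+[x,y]
    # front bottom edge: lowest mask row per column, robust line
    cols=np.unique(c[:,0]);lo,hi=cols[0],cols[-1]
    us=np.arange(lo+8,hi-7);vs=np.array([max(np.nonzero(m[:,u-x])[0])+y for u in us])
    k=np.polyfit(us,vs,1);r=np.abs(vs-np.polyval(k,us));k=np.polyfit(us[r<1],vs[r<1],1)
    # end faces: left/right vertical-edge extremes near bottom edge
    L=[];R=[]
    for dv in range(3,14):
        v=int(round(np.polyval(k,lo)))-dv;row=np.nonzero(m[v-y])[0]+x;L.append((v,row[0]))
        v=int(round(np.polyval(k,hi)))-dv;row=np.nonzero(m[v-y])[0]+x;R.append((v,row[-1]))
    out=[]
    for E,s in((L,-.5),(R,.5)):
        E=np.array(E);q=np.polyfit(E[:,0],E[:,1],1);v=np.polyval(k,E[:,1].mean())
        for _ in range(5): u=np.polyval(q,v);v=np.polyval(k,u)
        out.append((u+s,v+.5))
    return out
for im,roi,z in((cv2.imread('pics/side0.png'),(325,350,95,70),0.),(cv2.imread('pics/s2.png'),(310,215,95,50),.0992-.0105)):
    a,b=hull(im,roi);A,B=onz('side',a,z),onz('side',b,z);d=A-B;L=np.linalg.norm(d);d/=L
    n=np.array([d[1],-d[0],0])
    print(a,b,'len',L,'ang',np.degrees(np.arctan2(d[1],d[0])),'centre',(A+B)/2+n*.029)
```

```text
(np.float64(335.05979582380684), np.float64(413.7555386119529)) (np.float64(410.03462675141753), np.float64(405.73821146883677)) len 0.122890238781254 ang 11.945247797928959 centre [0.4764 0.2724 0.    ]
(np.float64(321.0736799175046), np.float64(260.04031939382753)) (np.float64(385.6283611031875), np.float64(254.9311420722563)) len 0.12079177075359271 ang 11.62700029361578 centre [0.5258 0.0184 0.0887]
```

Run:
```python
from h import *
np.set_printoptions(precision=4,suppress=True)
print('tip z62 top',onz('top',(308.2,276.6),.062),'side',onz('side',(350.3,254.8),.062))
print('holder z34ish insert top z30: top',onz('top',(188,301.1),.030),'side',onz('side',(370.3,384),.030))
o={}
for n,roi in(('top',(265,228,80,100)),('side',(302,245,100,65))):
    im=cv2.imread(f'pics/{n}0.png');x,y,w,h=roi
    hsv=cv2.cvtColor(im[y:y+h,x:x+w],cv2.COLOR_BGR2HSV)
    m=cv2.inRange(hsv,(14,90,90),(28,255,255));c=np.vstack([q for q in cv2.findContours(m,0,1)[0] if len(q)>5])
    e=cv2.fitEllipse(cv2.convexHull(c));u=np.array(e[0])+[x,y];print(n,'disc',u,e[1],onz(n,u,.026))
    # post cap: bright blob
    b=cv2.inRange(hsv,(0,0,135),(180,60,255));k=cv2.connectedComponentsWithStats(b)
    print([(np.round(k[3][i]+[x,y],2).tolist(),int(k[2][i][4])) for i in range(1,k[0]) if 8<k[2][i][4]<150])
```

```text
tip z62 top [0.5286 0.0162 0.062 ] side [0.5273 0.014  0.062 ]
holder z34ish insert top z30: top [0.4784 0.2733 0.03  ] side [0.4771 0.2724 0.03  ]
top disc [305.4519 276.1981] (17.00821876525879, 17.09088134765625) [0.5299 0.0229 0.026 ]
[([317.0, 243.0], 9), ([308.12, 276.35], 17), ([330.64, 300.91], 11), ([294.0, 310.0], 9)]
side disc [349.052  270.0929] (14.036224365234375, 19.237695693969727) [0.5284 0.021  0.026 ]
[]
```

Emit:
{"op": "step_arm", "data": {"travel": [[0.7,2.2,10],[0.7,2.2,18],[0.7,2.2,24],[0.7,2.2,24],[0.7,2.2,24],[0.7,2.2,24]], "dr": [[0,0,-0.008],[0,0,-0.008],[0,0,-0.008],[0,0,-0.008],[0,0,-0.008],[0,0,-0.008]], "claw": [0.5,0.5,0.5,0.5,0.5,0.5]}}

```text
time_s: 6.42
position: [0.5282, 0.0145, 0.0756]
tool_rot: [[0.975, 0.221, 0.001], [0.221, -0.975, -0.0], [0.001, 0.0, -1.0]]
wrist_force: [-0.8, 1.0, -3.5]
gripper_width: 0.0566
grip_force: 55.1
```

Emit:
{"op": "step_arm", "data": {"travel": [[0,0,1],[0,0,2],[0,0,2.8],[0,0,2.8],[0,0,2.8]], "dr": [[0,0,0],[0,0,0],[0,0,0],[0,0,0],[0,0,0]], "claw": [0.5,0.5,0.5,0.5,0.5]}}

```text
time_s: 7.05
position: [0.528, 0.0145, 0.0725]
tool_rot: [[0.975, 0.221, -0.0], [0.221, -0.975, -0.0], [-0.0, 0.0, -1.0]]
wrist_force: [-0.9, -0.0, -3.0]
gripper_width: 0.0568
grip_force: 55.1
```

Run:
```python
from h import *
to((.528,.015),12.8,.0725);print(arm.get_obs()['torque'].round(3))
```

```text
pos [0.528  0.0145 0.0725] ang 12.76 tilt [-0.e+00 -1.e-04 -1.e+00] F [-0.9 -0.  -3. ] q [-0.12  0.53  1.72 -0.    0.89  1.23] w 0.0568 t 7.05
travel [ 0.1 -0.5 -0. ] wz -0.0006
[ 0.026  0.015 -0.01 ]
```

Now feel downwards slowly by 3 mm.

Emit:
{"op": "step_arm", "data": {"travel": [[0,0,0.7],[0,0,1.4],[0,0,2.1],[0,0,2.8],[0,0,2.8],[0,0,2.8]], "dr": [[0,0,0],[0,0,0],[0,0,0],[0,0,0],[0,0,0],[0,0,0]], "claw": [0.5,0.5,0.5,0.5,0.5,0.5]}}

```text
time_s: 7.8
position: [0.528, 0.0145, 0.0697]
tool_rot: [[0.975, 0.221, 0.0], [0.221, -0.975, -0.0], [0.0, 0.0, -1.0]]
wrist_force: [-0.7, -0.2, -3.9]
gripper_width: 0.0572
grip_force: 55.1
```

Run:
```python
from h import *
to((.528,.015),12.8,.067);print(arm.get_obs()['torque'].round(3))
```

```text
pos [0.528  0.0145 0.0697] ang 12.76 tilt [ 0.e+00 -1.e-04 -1.e+00] F [-0.7 -0.2 -3.9] q [-0.12  0.53  1.72 -0.    0.89  1.23] w 0.0572 t 7.8
travel [ 0.1 -0.5  2.7] wz -0.0006
[ 0.026 -0.008  0.015]
```

Emit:
{"op": "step_arm", "data": {"travel": [[0,0,0.7],[0,0,1.4],[0,0,2.1],[0,0,2.8],[0,0,2.8],[0,0,2.8]], "dr": [[0,0,0],[0,0,0],[0,0,0],[0,0,0],[0,0,0],[0,0,0]], "claw": [0.5,0.5,0.5,0.5,0.5,0.5]}}

```text
time_s: 8.55
position: [0.528, 0.0145, 0.0669]
tool_rot: [[0.975, 0.221, 0.0], [0.221, -0.975, -0.0], [0.0, 0.0, -1.0]]
wrist_force: [0.4, -0.6, -3.7]
gripper_width: 0.0568
grip_force: 55.1
```

Run:
```python
from h import *
to((.528,.015),12.8,.067);print(arm.get_obs()['torque'].round(3))
```

```text
pos [0.528  0.0145 0.0669] ang 12.76 tilt [ 0.e+00 -1.e-04 -1.e+00] F [ 0.4 -0.6 -3.7] q [-0.12  0.54  1.72 -0.    0.88  1.23] w 0.0568 t 8.55
travel [ 0.1 -0.5 -0.1] wz -0.0006
[ 0.036 -0.008  0.022]
```

Emit:
{"op": "step_arm", "data": {"travel": [[0,0,0.8],[0,0,1.6],[0,0,2.4],[0,0,3.2],[0,0,4],[0,0,4],[0,0,4]], "dr": [[0,0,0],[0,0,0],[0,0,0],[0,0,0],[0,0,0],[0,0,0],[0,0,0]], "claw": [0.5,0.5,0.5,0.5,0.5,0.5,0.5]}}

```text
time_s: 9.43
position: [0.5283, 0.0145, 0.0633]
tool_rot: [[0.975, 0.221, 0.001], [0.221, -0.975, -0.0], [0.001, 0.0, -1.0]]
wrist_force: [-1.5, 0.5, 5.3]
gripper_width: 0.0571
grip_force: 55.9
```

Emit:
{"op": "step_arm", "data": {"travel": [[0,0,1],[0,0,2],[0,0,3],[0,0,4],[0,0,4],[0,0,4]], "dr": [[0,0,0],[0,0,0],[0,0,0],[0,0,0],[0,0,0],[0,0,0]], "claw": [0.5,0.5,0.5,0.5,0.5,0.5]}}

```text
time_s: 10.18
position: [0.528, 0.0145, 0.0588]
tool_rot: [[0.975, 0.221, 0.0], [0.221, -0.975, -0.0], [0.0, 0.0, -1.0]]
wrist_force: [-0.1, -0.5, 3.0]
gripper_width: 0.0571
grip_force: 56.0
```

Run:
```python
from h import *
to((.528,.015),12.8,.04);print(arm.get_obs()['torque'].round(3))
```

```text
pos [0.528  0.0145 0.0588] ang 12.76 tilt [ 0.e+00 -2.e-04 -1.e+00] F [-0.1 -0.5  3. ] q [-0.12  0.55  1.73 -0.    0.86  1.23] w 0.0571 t 10.175
travel [ 0.1 -0.5 18.8] wz -0.0006
[-0.113  0.01  -0.011]
```

Emit:
{"op": "step_arm", "data": {"travel": [[0,0,1],[0,0,2],[0,0,3],[0,0,4],[0,0,5],[0,0,6],[0,0,7],[0,0,8],[0,0,8]], "dr": [[0,0,0],[0,0,0],[0,0,0],[0,0,0],[0,0,0],[0,0,0],[0,0,0],[0,0,0],[0,0,0]], "claw": [0.5,0.5,0.5,0.5,0.5,0.5,0.5,0.5,0.5]}}

```text
time_s: 11.3
position: [0.5279, 0.0145, 0.0508]
tool_rot: [[0.975, 0.221, -0.0], [0.221, -0.975, -0.0], [-0.0, 0.0, -1.0]]
wrist_force: [-0.4, 0.7, 4.3]
gripper_width: 0.057
grip_force: 56.1
```

Emit:
{"op": "step_arm", "data": {"travel": [[0,0,1],[0,0,2],[0,0,3],[0,0,4],[0,0,5],[0,0,6],[0,0,7],[0,0,7]], "dr": [[0,0,0],[0,0,0],[0,0,0],[0,0,0],[0,0,0],[0,0,0],[0,0,0],[0,0,0]], "claw": [0.5,0.5,0.5,0.5,0.5,0.5,0.5,0.5]}}

```text
time_s: 12.3
position: [0.5275, 0.0146, 0.0433]
tool_rot: [[0.975, 0.221, -0.001], [0.221, -0.975, 0.0], [-0.001, -0.0, -1.0]]
wrist_force: [0.4, 0.5, -2.8]
gripper_width: 0.0568
grip_force: 55.2
```

Run:
```python
from h import *
to((.528,.015),12.8,.04);print(arm.get_obs()['torque'].round(3))
```

```text
pos [0.5275 0.0146 0.0433] ang 12.76 tilt [-1.3e-03  1.0e-04 -1.0e+00] F [ 0.4  0.5 -2.8] q [-0.12  0.57  1.74 -0.    0.83  1.23] w 0.0568 t 12.3
travel [ 0.5 -0.3  3.3] wz -0.0006
[-0.025 -0.035  0.018]
```

Emit:
{"op": "step_arm", "data": {"travel": [[0,0,0.8],[0,0,1.6],[0,0,2.4],[0,0,3.2],[0,0,4],[0,0,4],[0,0,4]], "dr": [[0,0,0],[0,0,0],[0,0,0],[0,0,0],[0,0,0],[0,0,0],[0,0,0]], "claw": [0.5,0.5,0.5,0.5,0.5,0.5,0.5]}}

```text
time_s: 13.18
position: [0.528, 0.0145, 0.0401]
tool_rot: [[0.975, 0.221, 0.0], [0.221, -0.975, -0.0], [0.0, 0.0, -1.0]]
wrist_force: [-1.9, 0.1, 1.3]
gripper_width: 0.0566
grip_force: 55.7
```

Run:
```python
from h import *
to((.528,.015),12.8,.04)
s=grab('side');t=grab('top')
cv2.imwrite('pics/g3.png',np.hstack([cv2.resize(s[190:310,290:410],(400,400),interpolation=2),cv2.resize(t[220:340,240:360],(400,400),interpolation=2)]))
```

```text
pos [0.528  0.0145 0.0401] ang 12.77 tilt [ 1.e-04 -1.e-04 -1.e+00] F [-1.9  0.1  1.3] q [-0.12  0.58  1.74 -0.    0.82  1.23] w 0.0566 t 13.175
travel [ 0.1 -0.4  0.1] wz -0.0005
```

View pics/g3.png

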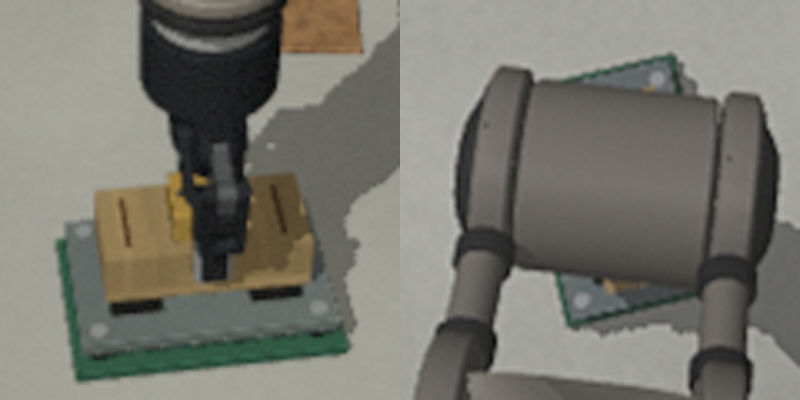

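The holder is down on the strips and the brass insert stands proud at about crop (190,205). I'll press about 1.5 mm more, then release.

Emit:
{"op": "step_arm", "data": {"travel": [[0,0,0.7],[0,0,1.5],[0,0,1.5],[0,0,1.5],[0,0,1.5]], "dr": [[0,0,0],[0,0,0],[0,0,0],[0,0,0],[0,0,0]], "claw": [0.5,0.5,0.5,0.5,0.5]}}

```text
time_s: 13.9
position: [0.528, 0.0145, 0.0389]
tool_rot: [[0.975, 0.221, 0.0], [0.221, -0.975, -0.0], [0.0, 0.0, -1.0]]
wrist_force: [-2.8, 0.2, 7.6]
gripper_width: 0.0568
grip_force: 56.4
```

Emit:
{"op": "step_arm", "data": {"travel": [[0,0,-1],[0,0,-1],[0,0,-1],[0,0,-1],[0,0,-1],[0,0,-1],[0,0,-1]], "dr": [[0,0,0],[0,0,0],[0,0,0],[0,0,0],[0,0,0],[0,0,0],[0,0,0]], "claw": [0.5,0.65,0.75,0.9,1,1,1]}}

```text
time_s: 14.78
position: [0.528, 0.0145, 0.0394]
tool_rot: [[0.975, 0.221, 0.0], [0.221, -0.975, -0.0], [0.0, 0.0, -1.0]]
wrist_force: [0.1, 1.0, -0.7]
gripper_width: 0.0853
grip_force: 0.0
```

Emit:
{"op": "step_arm", "data": {"travel": [[0,0,-20],[0,0,-60],[0,0,-100],[0,60,-100],[0,120,-100],[0,180,-100],[0,180,-100]], "dr": [[0,0,0],[0,0,0],[0,0,0],[0,0,0],[0,0,0],[0,0,0],[0,0,0]], "claw": [1,1,1,1,1,1,1]}}

```text
time_s: 15.65
position: [0.5681, -0.1652, 0.1391]
tool_rot: [[0.976, 0.216, 0.001], [0.216, -0.976, -0.001], [0.001, 0.001, -1.0]]
wrist_force: [-0.5, 0.7, 0.2]
gripper_width: 0.0858
grip_force: 0.0
```

Run:
```python
from h import *
to((.528,.015),12.8,.13)
s=grab('side','s4.png');t=grab('top','t4.png')
cv2.imwrite('pics/g4.png',np.hstack([cv2.resize(s[215:305,305:395],(400,400),interpolation=2),cv2.resize(t[230:320,265:355],(400,400),interpolation=2)]))
```

```text
pos [ 0.5681 -0.1652  0.1391] ang 12.48 tilt [ 8.0e-04 -1.2e-03 -1.0e+00] F [-0.5  0.7  0.2] q [-0.41  0.54  1.46 -0.    1.13  0.94] w 0.0858 t 15.65
travel [  -0.3 -184.6    8.8] wz -0.0056
```

View pics/g4.png

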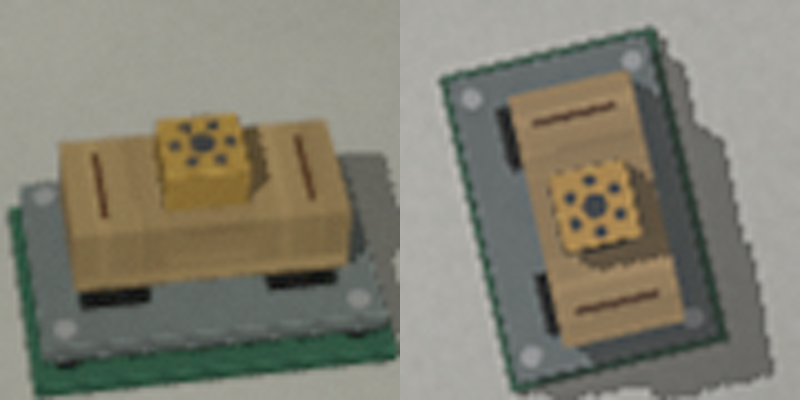

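The holder is flat on the strips and the insert stands proud, with its centre dot at side (350.3,246.8) and top (308.3,276.0).

Run:
```python
from h import *
p,e=two((308.3,276.0),(350.3,246.8));print(p,e,onz('top',(308.3,276),.084),onz('side',(350.3,246.8),.084))
to((.528,.0155),12.8,.125)
```

```text
[0.52868316 0.01546035 0.08502727] 0.0016947404616675424 [0.52954389 0.0155048  0.084     ] [0.52787752 0.01440407 0.084     ]
pos [ 0.5673 -0.1613  0.139 ] ang 12.68 tilt [-8.e-04  6.e-04 -1.e+00] F [ 0.2  0.6 -0.1] q [-0.41  0.54  1.47  0.    1.13  0.94] w 0.0856 t 15.75
travel [   0.4 -181.1   14.1] wz -0.0022
```

Emit:
{"op": "step_arm", "data": {"travel": [[0,-60,0],[0,-120,0],[0,-165,0],[0.5,-180.5,0],[0.5,-180.5,0],[0.5,-180.5,14],[0.5,-180.5,14],[0.5,-180.5,14]], "dr": [[0,0,0],[0,0,0],[0,0,0],[0,0,0],[0,0,0],[0,0,0],[0,0,0],[0,0,0]], "claw": [0.75,0.75,0.75,0.75,0.75,0.75,0.75,0.75]}}

```text
time_s: 16.75
position: [0.5284, 0.0142, 0.1249]
tool_rot: [[0.976, 0.22, -0.001], [0.22, -0.976, -0.0], [-0.001, -0.0, -1.0]]
wrist_force: [-0.2, 1.0, -0.7]
gripper_width: 0.0639
grip_force: 0.0
```

Run:
```python
from h import *
to((.5283,.0152),12.8,.068)
```

```text
pos [0.5284 0.0142 0.1249] ang 12.68 tilt [-8.e-04 -1.e-04 -1.e+00] F [-0.2  1.  -0.7] q [-0.12  0.46  1.66 -0.    1.02  1.23] w 0.0639 t 16.75
travel [ 0.2 -1.  56.9] wz -0.002
```

Emit:
{"op": "step_arm", "data": {"travel": [[0,-0.7,25],[0,-0.7,48],[0,-0.7,56],[0,-0.7,56],[0,-0.7,56],[0,-0.7,56],[0,-0.7,56],[0,-0.7,56],[0,-0.7,56]], "dr": [[0,0,0],[0,0,0],[0,0,0],[0,0,0],[0,0,0],[0,0,0],[0,0,0],[0,0,0],[0,0,0]], "claw": [0.75,0.75,0.75,0.75,0.55,0.45,0.35,0.3,0.3], "grip_force": 40}}

```text
time_s: 17.88
position: [0.5287, 0.0157, 0.0698]
tool_rot: [[0.975, 0.221, 0.001], [0.221, -0.975, -0.0], [0.001, 0.001, -1.0]]
wrist_force: [0.3, -0.5, 4.6]
gripper_width: 0.0348
grip_force: 42.9
```

Run:
```python
from h import *
to((.489,-.2655),12.8,.15)
```

```text
pos [0.5287 0.0157 0.0698] ang 12.77 tilt [ 1.3e-03 -3.0e-04 -1.0e+00] F [ 0.3 -0.5  4.6] q [-0.12  0.53  1.72 -0.    0.89  1.23] w 0.0348 t 17.875
travel [-100.8  265.6  -80.2] wz -0.0006
```

Emit:
{"op": "step_arm", "data": {"travel": [[0,0,-5],[0,0,-15],[0,0,-40],[0,0,-70],[0,0,-80],[0,0,-80]], "dr": [[0,0,0],[0,0,0],[0,0,0],[0,0,0],[0,0,0],[0,0,0]], "claw": [0.3,0.3,0.3,0.3,0.3,0.3]}}

```text
time_s: 18.62
position: [0.5282, 0.0159, 0.1496]
tool_rot: [[0.975, 0.221, 0.001], [0.221, -0.975, -0.0], [0.001, 0.0, -1.0]]
wrist_force: [-1.1, 0.3, -1.4]
gripper_width: 0.035
grip_force: 42.4
```

Emit:
{"op": "step_arm", "data": {"travel": [[-20,50,0],[-40,100,0],[-60,150,0],[-80,200,0],[-95,245,0],[-101,265,0],[-101,265,0],[-101,265,30],[-101,265,60],[-101,265,60]], "dr": [[0,0,0],[0,0,0],[0,0,0],[0,0,0],[0,0,0],[0,0,0],[0,0,0],[0,0,0],[0,0,0],[0,0,0]], "claw": [0.3,0.3,0.3,0.3,0.3,0.3,0.3,0.3,0.3,0.3]}}

```text
time_s: 19.88
position: [0.4871, -0.2622, 0.0872]
tool_rot: [[0.975, 0.223, -0.005], [0.223, -0.975, 0.004], [-0.004, -0.005, -1.0]]
wrist_force: [-0.3, -0.6, -0.9]
gripper_width: 0.035
grip_force: 42.3
```

Run:
```python
from h import *
to((.489,-.2655),12.8,.012)
s=grab('side','s5.png');t=grab('top','t5.png')
cv2.imwrite('pics/g5.png',np.hstack([cv2.resize(s[130:250,310:430],(400,400),interpolation=2),cv2.resize(s[215:305,305:395],(400,400),interpolation=2)]))
```

```text
pos [ 0.4871 -0.2622  0.0872] ang 12.86 tilt [-0.0048  0.004  -1.    ] F [-0.3 -0.6 -0.9] q [-0.63  0.55  1.63  0.    0.97  0.71] w 0.035 t 19.875
travel [ 1.4  4.1 75.1] wz 0.001
```

View pics/g5.png

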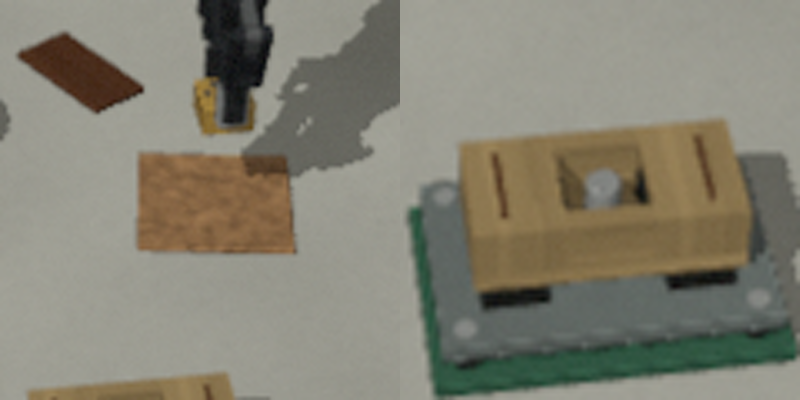

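The pocket is empty with the post visible in it, and the holder is still flat. The insert is in the gripper above the mat's far side. I'll lower it to just above the mat.

Emit:
{"op": "step_arm", "data": {"travel": [[0,0,20],[0,0,40],[0,0,55],[0,0,63],[0,0,66],[0,0,66],[0,0,66]], "dr": [[0,0,0],[0,0,0],[0,0,0],[0,0,0],[0,0,0],[0,0,0],[0,0,0]], "claw": [0.3,0.3,0.3,0.3,0.3,0.3,0.3]}}

```text
time_s: 20.85
position: [0.4886, -0.2652, 0.024]
tool_rot: [[0.975, 0.221, 0.001], [0.221, -0.975, -0.001], [0.001, 0.001, -1.0]]
wrist_force: [-0.1, -0.6, -1.6]
gripper_width: 0.035
grip_force: 42.4
```

Emit:
{"op": "step_arm", "data": {"travel": [[0,0,1],[0,0,2],[0,0,3],[0,0,4],[0,0,4]], "dr": [[0,0,0],[0,0,0],[0,0,0],[0,0,0],[0,0,0]], "claw": [0.3,0.3,0.3,0.3,0.3]}}

```text
time_s: 21.48
position: [0.4882, -0.2649, 0.0193]
tool_rot: [[0.975, 0.221, -0.0], [0.221, -0.975, 0.0], [-0.0, -0.0, -1.0]]
wrist_force: [-0.5, 0.2, -2.0]
gripper_width: 0.0349
grip_force: 42.4
```

Run:
```python
from h import *
to((.489,-.2655),12.8,.0128);print(arm.get_obs()['torque'])
s=grab('side')
cv2.imwrite('pics/g6.png',cv2.resize(s[160:220,335:415],(800,600),interpolation=2))
```

```text
pos [ 0.4882 -0.2649  0.0193] ang 12.76 tilt [-2.e-04  1.e-04 -1.e+00] F [-0.5  0.2 -2. ] q [-0.64  0.65  1.68 -0.    0.82  0.71] w 0.0349 t 21.475
travel [0.6 0.8 6.5] wz -0.0006
[ 0.02861914 -0.01266462  0.0403001 ]
```

View pics/g6.png

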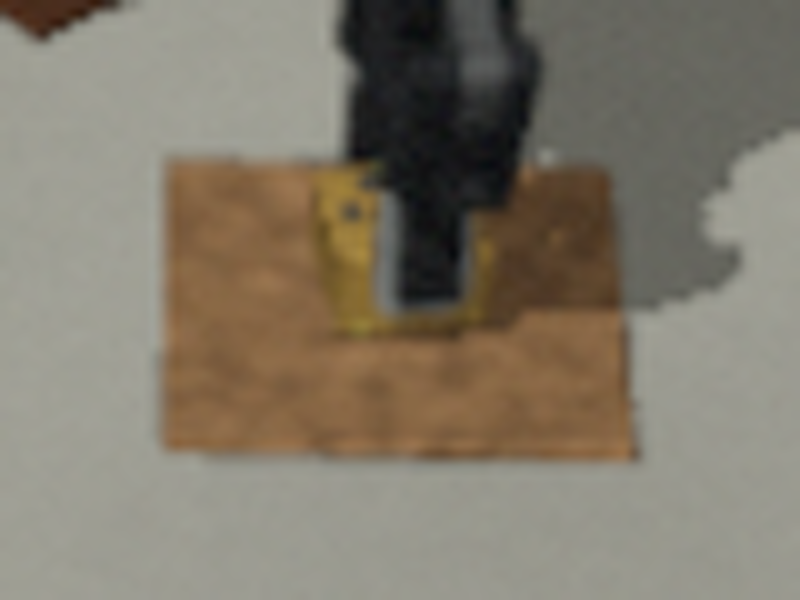

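The insert is level just above the mat's middle, around side (375,188).

Emit:
{"op": "step_arm", "data": {"travel": [[0,0,1],[0,0,2],[0,0,3],[0,0,4],[0,0,5],[0,0,5]], "dr": [[0,0,0],[0,0,0],[0,0,0],[0,0,0],[0,0,0],[0,0,0]], "claw": [0.3,0.3,0.3,0.3,0.3,0.3]}}

```text
time_s: 22.28
position: [0.4882, -0.2649, 0.0143]
tool_rot: [[0.975, 0.221, -0.0], [0.221, -0.975, 0.0], [-0.0, -0.0, -1.0]]
wrist_force: [-0.3, -0.8, -1.1]
gripper_width: 0.0347
grip_force: 42.4
```

Emit:
{"op": "step_arm", "data": {"travel": [[0,0,0.5],[0,0,1],[0,0,1.5],[0,0,1.5],[0,0,1.5]], "dr": [[0,0,0],[0,0,0],[0,0,0],[0,0,0],[0,0,0]], "claw": [0.3,0.3,0.3,0.3,0.3]}}

```text
time_s: 22.9
position: [0.4883, -0.265, 0.0137]
tool_rot: [[0.975, 0.221, 0.0], [0.221, -0.975, -0.0], [0.0, 0.0, -1.0]]
wrist_force: [-2.0, 1.2, 5.6]
gripper_width: 0.0351
grip_force: 43.3
```

Contact at about 7 N. I'll release gently and retreat upward.

Emit:
{"op": "step_arm", "data": {"travel": [[0,0,-0.3],[0,0,-0.3],[0,0,-0.3],[0,0,-0.3],[0,0,-0.3],[0,0,-5],[0,0,-30],[0,0,-80],[0,0,-110]], "dr": [[0,0,0],[0,0,0],[0,0,0],[0,0,0],[0,0,0],[0,0,0],[0,0,0],[0,0,0],[0,0,0]], "claw": [0.4,0.45,0.55,0.65,0.7,0.7,0.7,0.7,0.7]}}

```text
time_s: 24.02
position: [0.4889, -0.2654, 0.1255]
tool_rot: [[0.975, 0.221, 0.002], [0.221, -0.975, -0.002], [0.002, 0.002, -1.0]]
wrist_force: [0.4, -0.2, 0.6]
gripper_width: 0.0599
grip_force: 0.0
```

Emit:
{"op": "step_arm", "data": {"travel": [[-60,0,-30],[-100,0,-50],[-100,0,-50],[-100,0,-50]], "dr": [[0,0,0],[0,0,0],[0,0,0],[0,0,0]], "claw": [0.7,0.7,0.7,0.7]}}

```text
time_s: 24.52
position: [0.3911, -0.2871, 0.1731]
tool_rot: [[0.975, 0.22, 0.001], [0.22, -0.975, -0.0], [0.001, 0.001, -1.0]]
wrist_force: [0.0, -0.0, -0.6]
gripper_width: 0.0597
grip_force: 0.0
```

Run:
```python
from h import *
s=grab('side');t=grab('top')
cv2.imwrite('pics/g7.png',np.hstack([cv2.resize(s[150:310,300:460],(400,400),interpolation=2),cv2.resize(t[200:360,290:490],(400,320),interpolation=2)[:400] if 0 else cv2.resize(t[200:360,330:490],(400,400),interpolation=2)]))
print(arm.get_obs()['time_s'])
```

```text
24.625
```

View pics/g7.png

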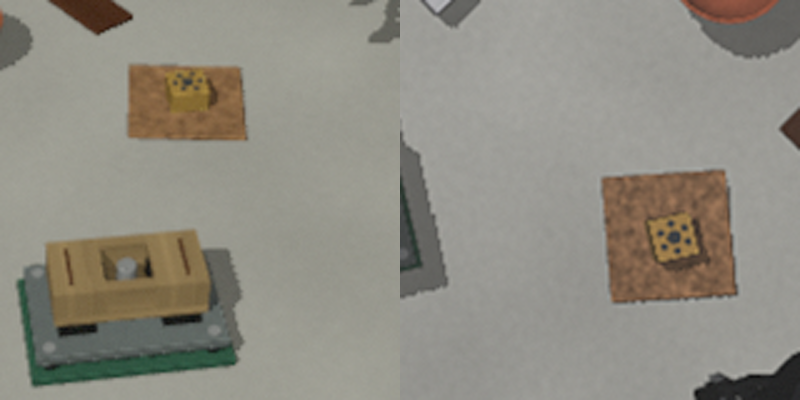

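The insert stands pattern up in the middle of the mat, the holder is flat on the stand, and the gripper is clear of everything.

```bash
python3 -c "
from plant import arm
print(arm.close_job())"
```

```text
the job is handed in; nothing more can be done
None
```

I handed in the job at about 24.6 s: the last pictures show the insert pattern up in the middle of the cork mat, the holder flat on the stand over the post, and the gripper clear (no verdict came back).

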